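# Lift the hot stove lid onto the cooling stand with the lid lifter

### The arm

A 7-joint arm with a two-finger parallel gripper is mounted at the origin on the work surface. World frame = base frame: x ahead of the robot, y to its left, z up, the work surface at z = 0. Lengths are in m, angles in rad, forces in N, time in s.
With the tool pointing down it reaches from about 0.4 to 0.85 m from the base axis. Payload 10.4 kg.
Tool frame: the origin (TCP) lies midway between the tips of the shut fingers; the grasp point (between the pads) lies manip.grip_depth behind it (manip.grip_depth is the distance from the TCP to the grasp point, in m); z points along the fingers, x is the direction in which the jaws open and shut, and the axes are right-handed (so a half turn about z gives the same grasp; the last joint's range is limited). The gripper opens to 85 mm and grips with 20 to 120 N. Pads are 22 mm wide; open, the fingers measure 114 mm over their backs; the gripper's body (76 mm by 85 mm) begins 54 mm behind the grasp point. The pads swing forward as they close: fully open they stand 13 mm farther back than shut.
Start: joints at [1.302, 0.332, -0.065, 1.46, 0.022, 1.35, -0.088], TCP at [0.152, -0.606, 0.231] pointing down, gripper open.
Joint ranges: [-2.6, 2.6], [-0.5, 2.12], [-1.47, 1.34], [0.16, 2.42], [-1.27, 4.41], [0.06, 2.06], [-2.6, 2.6]. Speed limits (rad/s): [2.22, 2.22, 2.79, 2.79, 3.14, 3.14, 3.14].

### API

Orientations are given as a unit quaternion [x, y, z, w].
In Python, from workcell import manip gives the robot as it stands. The module is installed in compiled form; this text tells all that it offers.
- The arm moves only by the tool send_rows, never from a script. Its argument "steps" is a list of rows, each a list of 2 entries, a list of its own where there are three numbers: the shift along the tool's x, y, z in m, then the turn about the tool's z in rad. In form: [[[x, y, z], spin], ...]. A call has exactly 8 rows; each row is the pose to reach, as a shift and turn from the pose commanded when the call began, along the tool's axes at that moment; what a row does not reach only later rows make up. A row lasts 1/8 s, in which the tool goes at most 62.5 mm and 10.7 degrees, less where a joint would pass 70% of its speed; a pose out of reach is approached as far as the arm can. A call with a gripper value outside its range is refused whole. "hand" is the opening, from 0 (shut) to 1 (fully open), set as the call begins (left out, the last holds). The fingers move at their own pace and stop on an object; "force" is the grip in N (left out, the last holds). Time passes only in rows, so rows that repeat a pose let the fingers close, or fill a call up. It gives the time, the measured TCP pose, the force and the opening at its end, in the units of the state.
- manip.get_obs(): the state, without advancing time (a new reading comes with each control period).
- manip.camera(name): name is "side" or "top" or "wrist"; returns (picture, depth): 384x512x3 uint8, red, green, blue; 384x512 float32, m along the optical axis (not along the pixel's ray), 0 where there is no reading.
- manip.camera_info(name): a dict with "intrinsics" (3x3 intrinsics, pixels), "dist_coeffs" ([k1, k2, p1, p2, k3] as OpenCV has them; the pictures are not rectified), "pose" (4x4, takes a point from camera to world coordinates); the wrist camera has in their place "T_tool_cam" (4x4, takes a point from camera to tool coordinates, whose origin is the TCP and whose axes are the tool frame's). Camera axes: x right, y up, looking along -z (the intrinsics and any distortion apply to the point x, -y, -z); pixel columns grow to the right and rows downward; lengths in m; the calibration is good to about 2 mm. A picture is of the moment at which its call begins: read the wrist's pose just before it. camera_info takes no time and is no camera call.
- manip.hand_in(): hands the job in, once; it reports no verdict.
The state is a dict: "clock": time; "joint_pos": joint angles; "joint_velocities": joint speeds; "tau": joint torques, N m; "position": TCP position; "ee_rot": TCP orientation; "ft_force": force on the tool from outside, world axes, zero at the start; "torque": the same for the moment, N m; "grip_width": opening from 0.0 (shut) to 1.0 (fully open).
Only numpy, scipy, OpenCV 4.12 (cv2) and the standard library are available. Lean on these libraries where they do the work, as an engineer would, in place of code of your own. Each camera call takes 0.05 s, during which the arm holds its last target.

### The job

The stove lid is hot: take the lid lifter from its holder, hook it under the lid's loop handle, lift the lid level off the stove and seat it fully home and flat in the ring of the cooling stand, never touching the lid with the gripper. Work gently: feel for contact rather than pressing hard, do not let the lid tip or drop, and leave the other things on the bench alone. Finally stand the lifter back upright in its holder and let go.

Things in the scene. Friction and masses are not known exactly. Their poses are not given: they have to be found in the camera images.
- stove: Small square sheet-metal stove fixed on the bench, 250 x 250 mm. In the middle of its top sits a flat steel ring, 184 mm outside, 148 mm opening, its top 110 mm above the bench, on which the lid lies. The ring rests on a springy rope seal: it gives about 1 mm per 8 N pressed on it, 8 mm at most. Origin: centre of the stove's underside, on the bench; z up.
- lid: Round dark steel lid, loose, 0.35 to 0.6 kg, lying in the stove's ring. Disc 170 mm across, 5 mm thick; below it a tapered plug 12 mm deep, 140 mm across (120 at its bottom). On top a loop handle (see lid_loop). Origin: centre of the disc's underside, 5 mm below the disc's flat top; z up. Symmetric: the loop can be entered along its +x or -x.
- lid_loop (a point): Middle of the loop handle's bar, on its axis, 19.5 mm above the disc's top, over the lid's centre. The bar is straight, round, 8 mm thick, 68 mm between the centre lines of its two 8 mm posts; only 15.5 mm clear between disc and bar. Axes as the lid's: y along the bar, x is the way through the loop.
- lifter_grip (a point): Centre of the lid lifter's upright wooden grip, 36 mm (x) by 22 mm (y) by 60 mm (z), 110 mm above the lifter's flat sole. The lifter is loose, 0.22 kg, 140 mm tall. Below the grip is a flat steel J hook (see lifter); x points from its shank to its toe, z up.
- lifter: The whole lifter; origin on the sole plane, 110 mm below the grip's centre, same axes. J hook 24 mm wide (y): shank from x = -20 to -8 mm; toe along the sole up to x = +16 mm, 8 mm thick; at its end a lip (x = 10 to 16 mm) rising to 13 mm above the sole. A loop's bar hangs in the 18 mm slot between shank and lip, under the grip.
- holder: Fixed open steel pocket in which the lifter stands: 64 (x) x 52 (y) x 50 mm high, inside 56 x 44 mm, its floor 6 mm above the bench. Origin: centre of its underside, on the bench. The lifter stands with its origin over the holder's, its x axis along the holder's.
- stand: Cooling stand fixed on the bench: round foot 170 mm across, over its centre a flat ring like the stove's (184 mm outside, 148 mm opening, as springy) that takes the lid's plug while the disc rests on the ring. The ring's height is set by a screw: its top is 55 to 115 mm above the bench, not reported. Origin: centre of the foot's underside, z up.
- jar: Bystander: closed glass jar 68 mm across, 90 mm high, loose; origin under its centre.
- mug: Bystander: white mug 76 mm across, 85 mm high, loose; origin under its centre.
- hammer: Bystander: hammer lying on the bench, loose.
There are look-alikes about, which are no part of the job. There is more than one size of the lifter; the one meant has the size given above. Leave any blue look-alike of the holder alone.

How it is judged:
By the outcome, as a careful person would: the job done as asked, in the order asked, and still so for the second after the job is handed in, with the robot touching nothing.
It also fails if it takes over 67 s, if anything falls off the work surface, if the arm or the gripper's body presses on something with over 40 N, if the wrist force passes 120 N, or if a joint passes its speed limit or range.

## Working session

There is one attempt and no reset: what is moved stays moved. The work goes in short steps, Python scripts to look and compute and a tool call to move; the robot and the scene stay as the last step left them, time stands still between calls to the robot, and variables do not carry over. Pictures are saved under pics/ and viewed, and the job is handed in when it is done.

Besides the shell and the picture viewer there is one more tool, called after "Call:" as a command line: name --argument value ..., lists and objects as JSON in quotes. send_rows: Moves the arm, as the interface text tells. Its arguments: {"type":"object","properties":{"steps":{"type":"array"},"hand":{"type":"number"},"force":{"type":"number"}},"required":["steps"]}

```bash
mkdir -p pics
cat > h.py <<'E'
import numpy as np, cv2, json
from workcell import manip
from scipy.spatial.transform import Rotation as R
def snap(name,tag):
    o=manip.get_obs()
    p,d=manip.camera(name); i=manip.camera_info(name)
    T=np.eye(4);T[:3,:3]=R.from_quat(o['ee_rot']).as_matrix();T[:3,3]=o['position']
    P=np.array(i['pose']) if 'pose' in i else T@np.array(i['T_tool_cam'])
    np.savez(f'{tag}.npz',p=p,d=d,K=i['intrinsics'],D=i['dist_coeffs'],P=P)
    cv2.imwrite(f'pics/{tag}.png',p[:,:,::-1])
    return p,d
def load(tag):
    z=np.load(f'{tag}.npz');return z
def cloud(tag):
    z=load(tag);d=z['d'];h,w=d.shape
    u,v=np.meshgrid(np.arange(w),np.arange(h))
    n=cv2.undistortPoints(np.stack([u,v],-1).reshape(-1,1,2).astype(np.float64),z['K'].astype(float),z['D'].astype(float)).reshape(h,w,2)
    c=np.stack([n[...,0]*d,-n[...,1]*d,-d],-1)
    W=c@z['P'][:3,:3].T+z['P'][:3,3]
    W[d==0]=np.nan
    return W
def ray(tag,u,v,zz):
    z=load(tag)
    n=cv2.undistortPoints(np.array([[[u,v]]],float),z['K'].astype(float),z['D'].astype(float))[0,0]
    r=z['P'][:3,:3]@np.array([n[0],-n[1],-1]);o=z['P'][:3,3]
    return o+r*(zz-o[2])/r[2]
def st():
    o=manip.get_obs()
    print({k:np.round(o[k],4).tolist() for k in ['clock','position','ee_rot','ft_force','torque','grip_width','joint_pos']})
E
python3 - <<'E'
from h import *
st();print(manip.grip_depth)
for n in ['side','top','wrist']:
    snap(n,n+'0');print(n,np.round(load(n+'0')['P'],3).tolist(), load(n+'0')['K'].tolist())
E
```

```text
{'clock': 0.0, 'position': [0.152, -0.6059, 0.2305], 'ee_rot': [0.7885, -0.6151, -0.0006, -0.0004], 'ft_force': [-0.4175, 0.9339, 0.0806], 'torque': [-0.0528, 0.0076, -0.0055], 'grip_width': 1.0021, 'joint_pos': [1.3024, 0.3329, -0.0647, 1.4609, 0.0216, 1.3498, -0.0885]}
0.0187
side [[0.994, 0.05, -0.101, 0.515], [-0.111, 0.571, -0.814, -0.973], [0.017, 0.82, 0.573, 0.784], [0.0, 0.0, 0.0, 1.0]] [[441.46169708783526, 0.0, 257.1033789110958], [0.0, 441.46169708783526, 191.35752417725388], [0.0, 0.0, 1.0]]
top [[0.017, 0.999, -0.043, 0.577], [-1.0, 0.017, 0.007, 0.002], [0.008, 0.043, 0.999, 1.145], [0.0, 0.0, 0.0, 1.0]] [[356.41638943315024, 0.0, 257.4998586488823], [0.0, 356.41638943315024, 193.5679400011203], [0.0, 0.0, 1.0]]
wrist [[0.244, 0.917, 0.316, 0.234], [-0.97, 0.231, 0.077, -0.585], [-0.002, -0.325, 0.946, 0.374], [0.0, 0.0, 0.0, 1.0]] [[276.9089345423737, 0.0, 254.79647566364565], [0.0, 276.9089345423737, 189.71248648163203], [0.0, 0.0, 1.0]]
```

View pics/top0.png

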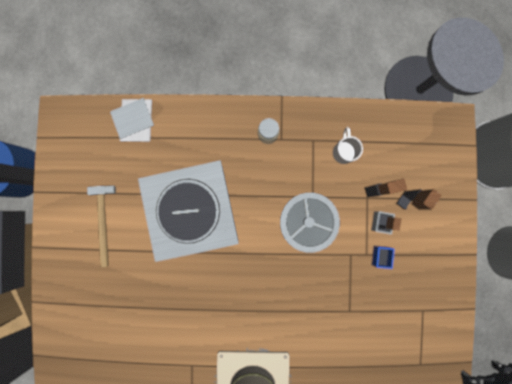

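View pics/side0.png

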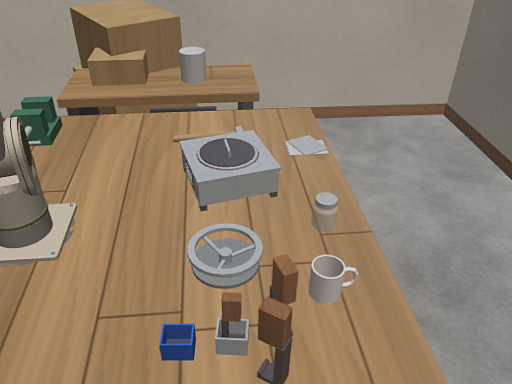

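View pics/wrist0.png

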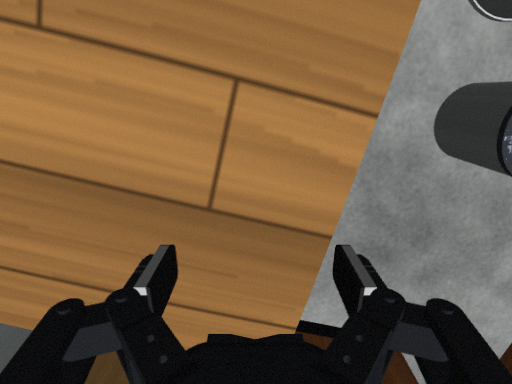

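Run:
```python
from h import *
a=load('side0')['p'][245:384,140:370,::-1];b=load('top0')['p'][160:280,350:450,::-1]
cv2.imwrite('pics/c1.png',cv2.resize(a,None,fx=3.4,fy=3.4,interpolation=cv2.INTER_CUBIC))
cv2.imwrite('pics/c2.png',cv2.resize(b,None,fx=5,fy=4.9,interpolation=cv2.INTER_CUBIC))
for t in ['side0','top0']:
    W=cloud(t);p=load(t)['p'].astype(int)
    hsv=cv2.cvtColor(load(t)['p'],cv2.COLOR_RGB2HSV)
    # things above bench in lifter region
    m=(W[...,2]>0.02)&(W[...,1]<-0.22)&(W[...,1]>-0.6)&(W[...,0]>0.3)&(W[...,0]<0.75)
    n,l,s,c=cv2.connectedComponentsWithStats(m.astype(np.uint8))
    for i in range(1,n):
        if s[i,4]>30:
            q=W[l==i];print(t,c[i].round(),s[i,4],np.nanmin(q,0).round(3),np.nanmax(q,0).round(3))
```

```text
side0 [279. 313.] 3024 [ 0.582 -0.517  0.02 ] [ 0.667 -0.357  0.204]
side0 [316. 280.] 412 [ 0.725 -0.32   0.02 ] [ 0.75  -0.25   0.088]
side0 [226. 270.] 546 [ 0.464 -0.261  0.041] [ 0.614 -0.22   0.061]
side0 [231. 323.] 1338 [ 0.505 -0.437  0.02 ] [ 0.575 -0.373  0.149]
side0 [177. 339.] 838 [ 0.396 -0.438  0.02 ] [ 0.464 -0.377  0.053]
top0 [345. 158.] 116 [ 0.728 -0.314  0.021] [ 0.75  -0.248  0.087]
top0 [407. 193.] 1034 [ 0.583 -0.509  0.02 ] [ 0.667 -0.352  0.204]
top0 [333. 223.] 287 [ 0.466 -0.255  0.036] [ 0.61  -0.22   0.061]
top0 [387. 223.] 344 [ 0.507 -0.434  0.02 ] [ 0.573 -0.372  0.148]
top0 [383. 257.] 238 [ 0.397 -0.433  0.02 ] [ 0.465 -0.378  0.054]
```

View pics/c1.png

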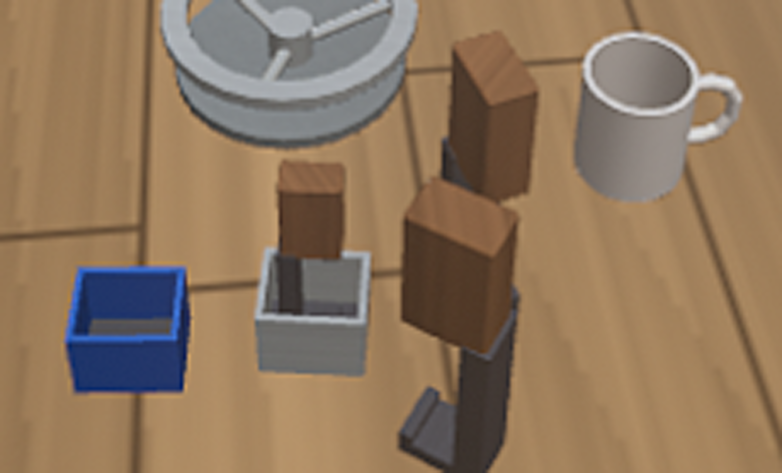

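View pics/c2.png

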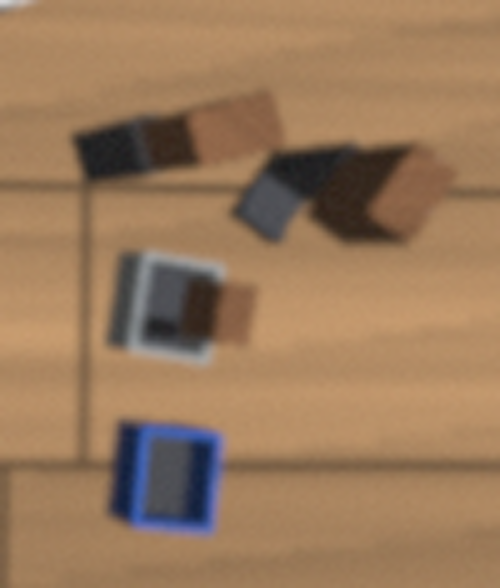

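Run:
```python
from h import *
def rect(q):
    r=cv2.minAreaRect((q*1000).astype(np.float32));return [np.round(x,1) for x in r]
for t in ['side0','top0']:
    W=cloud(t);p=load(t)['p']
    hsv=cv2.cvtColor(p,cv2.COLOR_RGB2HSV).astype(int)
    box=lambda x0,x1,y0,y1,z0,z1:(W[...,0]>x0)&(W[...,0]<x1)&(W[...,1]>y0)&(W[...,1]<y1)&(W[...,2]>z0)&(W[...,2]<z1)
    m=box(.49,.58,-.46,-.36,.138,.155);print(t,'griptop',m.sum(),rect(W[m][:,:2]),np.median(W[m][:,2]))
    m=box(.49,.58,-.46,-.36,.09,.155);print(t,'grip',m.sum(),rect(W[m][:,:2]))
    m=box(.49,.59,-.46,-.35,.045,.056)&(hsv[...,1]<60);print(t,'rim',m.sum(),rect(W[m][:,:2]))
    m=box(.38,.70,.05,.55,.07,.2)
    q=W[m];print('stove',rect(q[:,:2]),'z hist',np.histogram(q[:,2],bins=np.arange(.07,.15,.005)))
    m=box(.38,.70,.1,.55,.128,.16);print('bar',m.sum(),rect(W[m][:,:2]),W[m].mean(0))
    m=box(.38,.72,.1,.55,.10,.125)&(p.max(-1)<90)
    n,l,s,c=cv2.connectedComponentsWithStats(m.astype(np.uint8));i=1+s[1:,4].argmax()
    (e)=cv2.minEnclosingCircle((W[l==i][:,:2]*1000).astype(np.float32));print('lid',e,np.median(W[l==i][:,2]))
    m=box(.4,.68,-.28,-.0,.03,.13);q=W[m];print('stand',cv2.minEnclosingCircle((q[:,:2]*1000).astype(np.float32)),np.histogram(q[:,2],bins=np.arange(.03,.13,.004)))
    zt=np.percentile(q[:,2],60);print(zt)
```

```text
side0 griptop 215 [array([ 540.3, -406.3]), array([23.2, 35.9]), np.float64(80.0)] 0.14531428408714742
side0 grip 541 [array([ 539.2, -406.3]), array([23.4, 38.3]), np.float64(80.5)]
side0 rim 254 [array([ 540.3, -406. ]), array([53.6, 64.2]), np.float64(81.9)]
stove [array([567. , 199.7]), array([251.1, 263.1]), np.float64(13.5)] z hist (array([ 127,  132,  153,   96,   92,  102,  420, 1708,  584,  747,    5,
          8,    6,   28,    5]), array([0.07 , 0.075, 0.08 , 0.085, 0.09 , 0.095, 0.1  , 0.105, 0.11 ,
       0.115, 0.12 , 0.125, 0.13 , 0.135, 0.14 , 0.145]))
bar 41 [array([565.8, 195.9]), array([ 8.1, 71.6]), np.float64(7.9)] [0.56585252 0.19296965 0.13690657]
lid ((562.6200561523438, 197.4968719482422), 87.05035400390625) 0.11500074920901981
stand ((538.1912231445312, -167.25115966796875), 93.8071060180664) (array([ 63,  75, 102, 111, 121, 170, 792, 375,   0,   0,   0,   0,   0,
         0,   0,   0,   0,   0,   0,   0,   0,   0,   0,   0]), array([0.03 , 0.034, 0.038, 0.042, 0.046, 0.05 , 0.054, 0.058, 0.062,
       0.066, 0.07 , 0.074, 0.078, 0.082, 0.086, 0.09 , 0.094, 
[... 566 characters left out ...]
9 , 0.095, 0.1  , 0.105, 0.11 ,
       0.115, 0.12 , 0.125, 0.13 , 0.135, 0.14 , 0.145]))
bar 71 [array([566.1, 198.8]), array([ 7.7, 71.1]), np.float64(6.7)] [0.56622932 0.19820544 0.13616789]
lid ((565.2530517578125, 199.7658233642578), 80.70018005371094) 0.11344509239646994
stand ((537.9500122070312, -167.35955810546875), 92.47461700439453) (array([ 47,  54,  99,  51,  20, 169, 652, 155,   2,   0,   0,   0,   0,
         0,   0,   0,   0,   0,   0,   0,   0,   0,   0,   0]), array([0.03 , 0.034, 0.038, 0.042, 0.046, 0.05 , 0.054, 0.058, 0.062,
       0.066, 0.07 , 0.074, 0.078, 0.082, 0.086, 0.09 , 0.094, 0.098,
       0.102, 0.106, 0.11 , 0.114, 0.118, 0.122, 0.126]))
0.05591584328385224
```

Run:
```python
from h import *
for t in ['side0','top0']:
    W=cloud(t)
    box=lambda x0,x1,y0,y1,z0,z1:(W[...,0]>x0)&(W[...,0]<x1)&(W[...,1]>y0)&(W[...,1]<y1)&(W[...,2]>z0)&(W[...,2]<z1)
    for z0,z1 in [(.1,.15),(.15,.19),(.19,.22),(.02,.09)]:
        m=box(.576,.72,-.56,-.33,z0,z1).astype(np.uint8)
        n,l,s,c=cv2.connectedComponentsWithStats(m)
        for i in range(1,n):
            if s[i,4]>15:
                q=W[l==i];r=cv2.minAreaRect((q[:,:2]*1000).astype(np.float32));print(t,z0,s[i,4],np.round(r[0],0),np.round(r[1],0),round(r[2]),q.min(0).round(3),q.max(0).round(3))
    m=box(.43,.65,-.27,-.07,.05,.075);q=W[m]
    r=np.hypot(q[:,0]-.538,q[:,1]+.167);q=q[(r>.078)&(r<.089)];print('ring z',len(q),np.percentile(q[:,2],[5,25,50,75,95]).round(4))
```

```text
side0 0.1 323 [ 635. -391.] [26. 62.] 45 [ 0.621 -0.413  0.1  ] [ 0.666 -0.36   0.15 ]
side0 0.1 492 [ 612. -499.] [31. 60.] 86 [ 0.582 -0.515  0.1  ] [ 0.643 -0.481  0.15 ]
side0 0.15 386 [ 637. -394.] [28. 57.] 49 [ 0.624 -0.414  0.15 ] [ 0.667 -0.364  0.19 ]
side0 0.15 487 [ 609. -497.] [28. 56.] 83 [ 0.583 -0.512  0.15 ] [ 0.639 -0.48   0.19 ]
side0 0.19 405 [ 645. -384.] [32. 53.] 15 [ 0.624 -0.412  0.19 ] [ 0.666 -0.357  0.203]
side0 0.19 512 [ 611. -485.] [32. 51.] 55 [ 0.583 -0.512  0.19 ] [ 0.638 -0.46   0.204]
side0 0.02 333 [ 630. -503.] [39. 16.] 28 [ 0.61  -0.517  0.02 ] [ 0.643 -0.487  0.09 ]
side0 0.02 16 [ 599. -473.] [24.  7.] 63 [ 0.591 -0.484  0.02 ] [ 0.605 -0.461  0.022]
ring z 672 [0.0551 0.0566 0.0575 0.0584 0.0598]
top0 0.1 76 [ 640. -359.] [13. 35.] 86 [ 0.622 -0.366  0.101] [ 0.658 -0.353  0.149]
top0 0.1 118 [ 615. -473.] [25. 61.] 79 [ 0.583 -0.491  0.1  ] [ 0.643 -0.457  0.15 ]
top0 0.15 60 [ 639. -359.] [32.  4.] 15 [ 0.624 -0.365  0.151] [ 0.654 -0.354  0.19 ]
top0 0.15 132 [ 612. -471.] [25. 57.] 84 [ 0.583 -0.487  0.15 ] [ 0.64  -0.457  0.19 ]
top0 0.19 223 [ 645. -382.] [32. 51.] 16 [ 0.625 -0.409  0.19 ] [ 0.667 -0.354  0.204]
top0 0.19 226 [ 611. -483.] [33. 54.] 59 [ 0.583 -0.509  0.19 ] [ 0.638 -0.458  0.203]
top0 0.02 88 [ 639. -357.] [12. 36.] 87 [ 0.621 -0.364  0.02 ] [ 0.657 -0.352  0.089]
top0 0.02 85 [ 625. -488.] [36. 16.] 24 [ 0.612 -0.502  0.021] [ 0.645 -0.477  0.089]
ring z 606 [0.0529 0.0549 0.0561 0.0574 0.0593]
```

```bash
cat >> h.py <<'E'
def plan(x,y,z,yaw):
    o=manip.get_obs();M=R.from_quat(o['ee_rot']).as_matrix();p=np.array(o['position'])
    s=M.T@(np.array([x,y,z])-p);cur=np.degrees(np.arctan2(M[1,0],M[0,0]))
    d=(yaw-cur+180)%360-180
    print('shift',s.round(4).tolist(),'spin',round(-np.radians(d),4),'curyaw',round(cur,2),'pos',p.round(4).tolist(),'t',round(float(o['clock']),2))
E
python3 -c "
from h import *
plan(.54,-.405,.25,-8.5)"
```

```text
shift [-0.1005, -0.4252, -0.0192] spin -1.1766 curyaw -75.91 pos [0.152, -0.6059, 0.2307] t 0.15
```

Call:
send_rows --steps '[[[-0.013,-0.053,-0.0192],-0.15],[[-0.026,-0.106,-0.0192],-0.3],[[-0.038,-0.16,-0.0192],-0.45],[[-0.051,-0.213,-0.0192],-0.6],[[-0.063,-0.266,-0.0192],-0.75],[[-0.076,-0.319,-0.0192],-0.9],[[-0.088,-0.372,-0.0192],-1.05],[[-0.1005,-0.4252,-0.0192],-1.1766]]' --hand 1

```text
clock: 1.15
position: [0.5413, -0.4045, 0.2503]
ee_rot: [0.997, -0.072, -0.0, 0.0]
ft_force: [0.9, -0.4, -0.4]
grip_width: 1.0
```

```bash
python3 -c "
from h import *
plan(.54,-.405,.25,-8.5);snap('wrist','w1');st()"
```

```text
shift [-0.0012, 0.0007, 0.0003] spin 0.004 curyaw -8.27 pos [0.5413, -0.4045, 0.2503] t 1.15
{'clock': 1.2, 'position': [0.5478, -0.3975, 0.2495], 'ee_rot': [0.9979, -0.0647, 0.0012, -0.0023], 'ft_force': [1.3226, 7.9308, -1.1065], 'torque': [0.4387, -0.044, -0.0026], 'grip_width': 1.0023, 'joint_pos': [0.8483, 0.4738, -0.4195, 1.2586, 0.1832, 1.4468, 0.3182]}
```

View pics/w1.png

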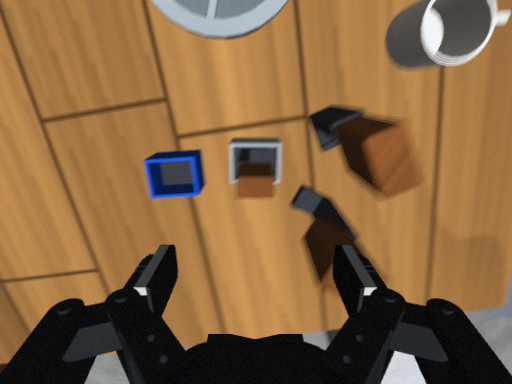

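Call:
send_rows --steps '[[[0,0,0.02],0],[[0,0,0.04],0],[[0,0,0.05],0],[[0,0,0.05],0],[[0,0,0.05],0],[[0,0,0.05],0],[[0,0,0.05],0],[[0,0,0.05],0]]' --hand 0.7

```text
clock: 2.2
position: [0.5401, -0.4053, 0.2007]
ee_rot: [0.997, -0.074, 0.0, 0.0]
ft_force: [0.3, 0.2, 0.9]
grip_width: 0.701
```

Run:
```python
from h import *
st();snap('wrist','w2');plan(.54,-.405,.1,-8.5)
W=cloud('w2');p=load('w2')['p'];hsv=cv2.cvtColor(p,cv2.COLOR_RGB2HSV)
box=lambda x0,x1,y0,y1,z0,z1:(W[...,0]>x0)&(W[...,0]<x1)&(W[...,1]>y0)&(W[...,1]<y1)&(W[...,2]>z0)&(W[...,2]<z1)
for nm,m in [('top',box(.49,.58,-.46,-.36,.138,.155)),('rim',box(.49,.58,-.46,-.36,.045,.056)&(hsv[...,1]<60))]:
    r=cv2.minAreaRect((W[m][:,:2]*1000).astype(np.float32));print(nm,m.sum(),np.round(r[0],1),np.round(r[1],1),round(r[2],1),np.median(W[m][:,2]))
```

```text
{'clock': 2.2, 'position': [0.5401, -0.4053, 0.2007], 'ee_rot': [0.9972, -0.0741, 0.0001, 0.0001], 'ft_force': [0.287, 0.2345, 0.9276], 'torque': [0.0064, -0.0184, 0.0389], 'grip_width': 0.7007, 'joint_pos': [0.8612, 0.4909, -0.4086, 1.3359, 0.1931, 1.3533, 0.3059]}
shift [-0.0002, -0.0003, 0.1007] spin -0.0 curyaw -8.5 pos [0.5401, -0.4053, 0.2007] t 2.25
top 1341 [ 539.3 -403.7] [22.5 35.9] 80.1 0.14681665251850406
rim 676 [ 539.3 -403.8] [52.7 63.9] 80.8 0.050872640274072956
```

View pics/w2.png

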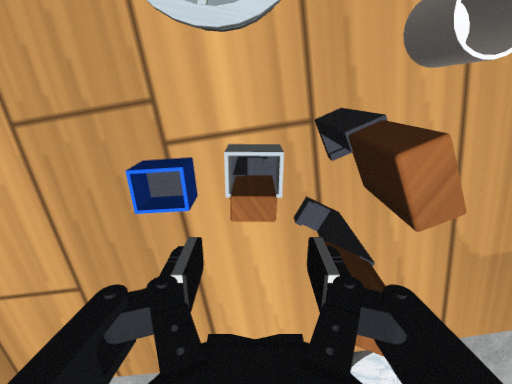

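Call:
send_rows --steps '[[[-0.001,-0.0016,0.0],0.014],[[-0.001,-0.0016,0.025],0.014],[[-0.001,-0.0016,0.05],0.014],[[-0.001,-0.0016,0.075],0.014],[[-0.001,-0.0016,0.092],0.014],[[-0.001,-0.0016,0.1],0.014],[[-0.001,-0.0016,0.102],0.014],[[-0.001,-0.0016,0.102],0.014]]'

```text
clock: 3.25
position: [0.5397, -0.4038, 0.0993]
ee_rot: [0.997, -0.081, 0.0, 0.0]
ft_force: [0.2, -1.2, -0.3]
grip_width: 0.7
```

Call:
send_rows --steps '[[[0,0,0],0],[[0,0,0],0],[[0,0,0],0],[[0,0,0],0],[[0,0,0],0],[[0,0,0],0],[[0,0,0],0],[[0,0,0],0]]' --hand 0.3 --force 70

```text
clock: 4.25
position: [0.5397, -0.4039, 0.0994]
ee_rot: [0.997, -0.081, 0.001, 0.0]
ft_force: [-1.7, 0.6, 6.4]
grip_width: 0.411
```

Run:
```python
from h import *
st();snap('wrist','w3')
```

```text
{'clock': 4.25, 'position': [0.5397, -0.4039, 0.0994], 'ee_rot': [0.9967, -0.0812, 0.0005, 0.0004], 'ft_force': [-1.6644, 0.5511, 6.4332], 'torque': [0.1108, 0.2397, 0.0282], 'grip_width': 0.4109, 'joint_pos': [0.8564, 0.5628, -0.3943, 1.4512, 0.2247, 1.1707, 0.2671]}
```

View pics/w3.png

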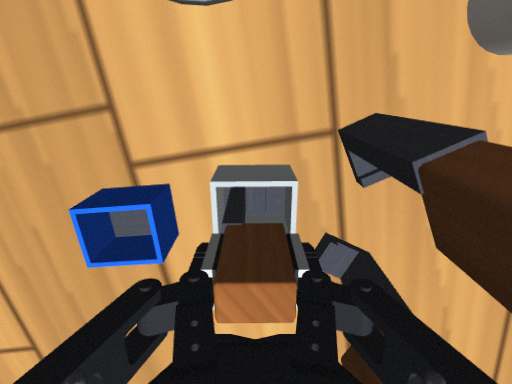

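Call:
send_rows --steps '[[[0,0,-0.005],0],[[0,0,-0.02],0],[[0,0,-0.045],0],[[0,0,-0.075],0],[[0,0,-0.105],0],[[0,0,-0.135],0],[[0,0,-0.15],0],[[0,0,-0.15],0]]'

```text
clock: 5.3
position: [0.5397, -0.4037, 0.2495]
ee_rot: [0.997, -0.081, 0.001, 0.0]
ft_force: [-0.2, -1.2, -2.8]
grip_width: 0.42
```

Run:
```python
from h import *
st();plan(.51,.191,.25,7.3)
```

```text
{'clock': 5.3, 'position': [0.5397, -0.4037, 0.2495], 'ee_rot': [0.9967, -0.0811, 0.0007, 0.0005], 'ft_force': [-0.1589, -1.2071, -2.8362], 'torque': [0.0132, -0.0765, 0.0152], 'grip_width': 0.4199, 'joint_pos': [0.856, 0.4639, -0.4098, 1.2707, 0.1811, 1.441, 0.2997]}
shift [-0.1254, -0.5821, -0.0012] spin -0.2897 curyaw -9.3 pos [0.5397, -0.4037, 0.2495] t 5.3
```

Call:
send_rows --steps '[[[-0.004,-0.02,0],-0.02],[[-0.013,-0.06,0],-0.06],[[-0.024,-0.11,0],-0.1],[[-0.035,-0.16,0],-0.14],[[-0.045,-0.21,0],-0.18],[[-0.056,-0.26,0],-0.22],[[-0.067,-0.31,0],-0.26],[[-0.078,-0.36,0],-0.29]]'

```text
clock: 6.3
position: [0.5196, -0.0342, 0.2472]
ee_rot: [0.998, 0.064, -0.001, -0.0]
ft_force: [1.0, -0.1, -1.2]
grip_width: 0.408
```

Run:
```python
from h import *
plan(.51,.191,.25,7.3)
```

```text
shift [0.0194, -0.2246, -0.0028] spin 0.0011 curyaw 7.37 pos [0.5196, -0.0342, 0.2472] t 6.3
```

Call:
send_rows --steps '[[[0.004,-0.05,0],0],[[0.008,-0.1,0],0],[[0.013,-0.15,0],0],[[0.016,-0.19,0],0],[[0.018,-0.215,0],0],[[0.019,-0.223,0],0],[[0.019,-0.223,0],0],[[0.019,-0.223,0],0]]'

```text
clock: 7.3
position: [0.5113, 0.1863, 0.2481]
ee_rot: [0.998, 0.063, -0.0, 0.0]
ft_force: [-0.2, -0.2, -2.3]
grip_width: 0.417
```

Run:
```python
from h import *
st();snap('wrist','w4');snap('side','s4');plan(.51,.191,.25,7.3)
W=cloud('w4');p=load('w4')['p']
box=lambda x0,x1,y0,y1,z0,z1:(W[...,0]>x0)&(W[...,0]<x1)&(W[...,1]>y0)&(W[...,1]<y1)&(W[...,2]>z0)&(W[...,2]<z1)
m=box(.545,.59,.13,.26,.13,.15);r=cv2.minAreaRect((W[m][:,:2]*1000).astype(np.float32));print(m.sum(),np.round(r[0],1),np.round(r[1],1),round(r[2],1),W[m].mean(0),np.percentile(W[m][:,2],95))
m=box(.4,.7,.05,.35,.105,.125)&(p.max(-1)<90);r=cv2.minEnclosingCircle((W[m][:,:2]*1000).astype(np.float32));print(r,np.median(W[m][:,2]))
```

```text
{'clock': 7.3, 'position': [0.5113, 0.1863, 0.2481], 'ee_rot': [0.998, 0.0628, -0.0002, 0.0004], 'ft_force': [-0.2161, -0.1713, -2.2959], 'torque': [0.0016, -0.0097, -0.0536], 'grip_width': 0.4167, 'joint_pos': [0.2783, 0.234, -0.8204, 1.6168, 0.1746, 1.3674, -0.4383]}
shift [-0.0008, -0.0045, -0.0016] spin -0.0017 curyaw 7.2 pos [0.5113, 0.1866, 0.2484] t 7.4
642 [564.8 200.9] [ 8.4 76. ] 7.0 [0.56390114 0.20357829 0.13847305] 0.14030424867561656
((568.8955688476562, 200.1151885986328), 94.34440612792969) 0.11610909299690264
```

View pics/w4.png

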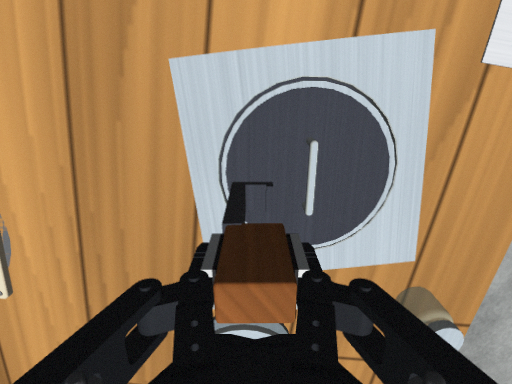

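View pics/s4.png

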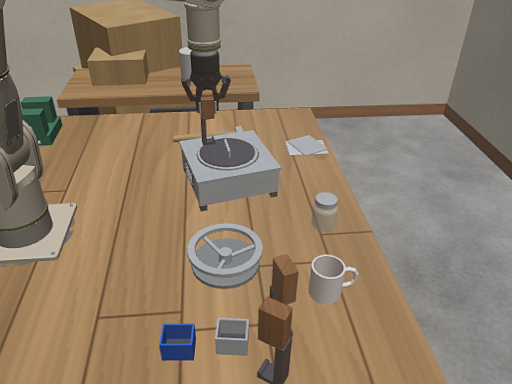

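Run:
```python
from h import *
plan(.5206,.194,.2110,7.0)
```

```text
shift [0.0101, -0.0062, 0.0374] spin 0.0035 curyaw 7.2 pos [0.5113, 0.1866, 0.2484] t 7.4
```

Call:
send_rows --steps '[[[0.004,-0.003,0.005],0.003],[[0.0101,-0.0062,0.012],0.003],[[0.0101,-0.0062,0.02],0.003],[[0.0101,-0.0062,0.028],0.003],[[0.0101,-0.0062,0.034],0.003],[[0.0101,-0.0062,0.037],0.003],[[0.0101,-0.0062,0.037],0.003],[[0.0101,-0.0062,0.037],0.003]]'

```text
clock: 8.4
position: [0.5204, 0.1954, 0.2118]
ee_rot: [0.998, 0.062, 0.0, 0.0]
ft_force: [0.1, 0.1, -2.0]
grip_width: 0.414
```

Run:
```python
from h import *
st();snap('wrist','w5')
```

```text
{'clock': 8.4, 'position': [0.5204, 0.1954, 0.2118], 'ee_rot': [0.9981, 0.0623, 0.0002, 0.0], 'ft_force': [0.0809, 0.1107, -1.9704], 'torque': [0.0043, -0.0257, 0.0063], 'grip_width': 0.4137, 'joint_pos': [0.2481, 0.2885, -0.8139, 1.6411, 0.2163, 1.3051, -0.4776]}
```

View pics/w5.png

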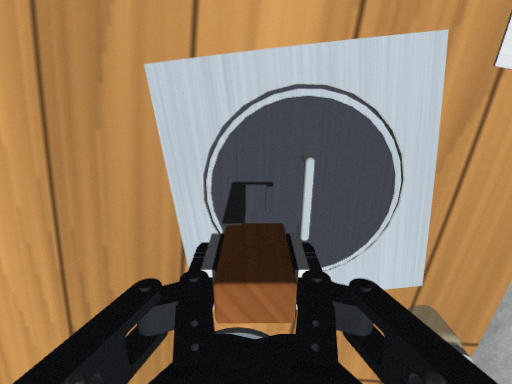

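Run:
```python
from h import *
for t in ['w4','w5']:
    W=cloud(t);p=load(t)['p']
    m=(W[...,0]>.54)&(W[...,0]<.6)&(W[...,1]>.12)&(W[...,1]<.27)&(W[...,2]>.132)&(W[...,2]<.15)&(p.min(-1)>110)
    q=W[m];a=np.radians(7);ex=np.array([np.cos(a),np.sin(a)]);ey=np.array([-ex[1],ex[0]])
    s=q[:,:2]@ex;u=q[:,:2]@ey
    print(t,len(q),'along',np.percentile(u,[.5,99.5]).round(4),'across',np.percentile(s,[2,50,98]).round(4), np.polyfit(u,s,1), 'z95',np.percentile(q[:,2],95))
    c=np.array([.5653,.1995]);print(c@ex,c@ey)
    m=(np.hypot(W[...,0]-.565,W[...,1]-.2)<.08)&(W[...,2]>.1)&(W[...,2]<.125);print('disc',np.percentile(W[m][:,2],[10,50,90]))
    n=(np.abs(W[...,0]-.565)<.17)&(np.abs(W[...,1]-.2)<.17)&(W[...,2]<.12)&(W[...,2]>.09)&(p.max(-1)<75)
    n=n.astype(np.uint8);k,l,st_,c=cv2.connectedComponentsWithStats(n);i=1+st_[1:,4].argmax()
    cs=max(cv2.findContours((l==i).astype(np.uint8),cv2.RETR_EXTERNAL,cv2.CHAIN_APPROX_NONE)[0],key=len)[:,0]
    cs=cs[cs[:,1]<175]; P=np.array([ray(t,x,y,.115)[:2] for x,y in cs])
    A=np.c_[2*P,np.ones(len(P))];x=np.linalg.lstsq(A,(P**2).sum(1),rcond=None)[0];print('lid circ',x[:2],np.sqrt(x[2]+x[:2]@x[:2]))
```

```text
w4 547 along [0.0942 0.1674] across [0.5817 0.5848 0.5887] [0.00233361 0.58465559] z95 0.14033888967172722
0.5853992735321663 0.12912021742551388
disc [0.11520875 0.11610315 0.11700306]
lid circ [0.56535172 0.20258662] 0.09048518173441845
w5 684 along [0.0948 0.1672] across [0.5818 0.5848 0.5887] [0.00315461 0.58454741] z95 0.1401918517956655
0.5853992735321663 0.12912021742551388
disc [0.11525086 0.11609597 0.11694899]
lid circ [0.56440376 0.20249681] 0.09115562737628478
```

Call:
send_rows --steps '[[[0,0,0.001],0],[[0,0,0.0015],0],[[0,0,0.002],0],[[0,0,0.0025],0],[[0,0,0.003],0],[[0,0,0.003],0],[[0,0,0.003],0],[[0,0,0.003],0]]'

```text
clock: 9.45
position: [0.5202, 0.1954, 0.2085]
ee_rot: [0.998, 0.062, 0.0, 0.0]
ft_force: [0.7, -0.3, -2.4]
grip_width: 0.413
```

Call:
send_rows --steps '[[[0,0,0.0003],0],[[0,0,0.0006],0],[[0,0,0.0009],0],[[0,0,0.0012],0],[[0,0,0.0012],0],[[0,0,0.0012],0],[[0,0,0.0012],0],[[0,0,0.0012],0]]'

```text
clock: 10.45
position: [0.5203, 0.1954, 0.2074]
ee_rot: [0.998, 0.062, 0.0, 0.0]
ft_force: [-1.6, 0.2, 5.4]
grip_width: 0.413
```

Call:
send_rows --steps '[[[0,0,-0.0019],0],[[0,0,-0.0019],0],[[0.003,0,-0.0019],0],[[0.008,0,-0.0019],0],[[0.014,0,-0.0019],0],[[0.018,0,-0.0019],0],[[0.02,0,-0.0019],0],[[0.02,0,-0.0019],0]]'

```text
clock: 11.45
position: [0.5402, 0.1979, 0.2091]
ee_rot: [0.998, 0.062, -0.0, -0.0]
ft_force: [0.1, 0.1, -2.2]
grip_width: 0.416
```

Run:
```python
from h import *
st();snap('wrist','w6')
b=load('w6')['p'][130:290,180:400,::-1]
cv2.imwrite('pics/c6.png',cv2.resize(b,None,fx=3.6,fy=3.6,interpolation=cv2.INTER_CUBIC))
```

```text
{'clock': 11.45, 'position': [0.5402, 0.1979, 0.2091], 'ee_rot': [0.9981, 0.0623, -0.0, -0.0], 'ft_force': [0.1494, 0.1035, -2.2402], 'torque': [-0.0282, -0.0131, 0.0072], 'grip_width': 0.4163, 'joint_pos': [0.225, 0.3371, -0.8011, 1.5945, 0.2479, 1.3156, -0.4864]}
```

View pics/c6.png

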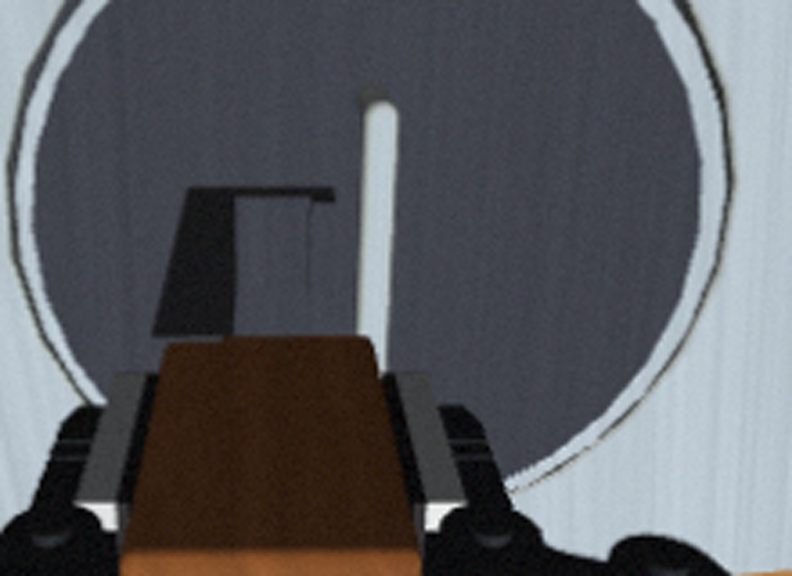

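Call:
send_rows --steps '[[[0.003,0,-0.0002],0],[[0.007,0,-0.0002],0],[[0.011,0,-0.0002],0],[[0.015,0,-0.0002],0],[[0.019,0,-0.0002],0],[[0.022,0,-0.0002],0],[[0.0235,0,-0.0002],0],[[0.0235,0,-0.0002],0]]'

```text
clock: 12.5
position: [0.5634, 0.2008, 0.2093]
ee_rot: [0.998, 0.062, -0.0, 0.0]
ft_force: [0.6, 0.3, -2.6]
grip_width: 0.416
```

Run:
```python
from h import *
st();snap('wrist','w7')
b=load('w7')['p'][130:290,180:400,::-1]
cv2.imwrite('pics/c7.png',cv2.resize(b,None,fx=3.6,fy=3.6,interpolation=cv2.INTER_CUBIC))
```

```text
{'clock': 12.5, 'position': [0.5634, 0.2008, 0.2093], 'ee_rot': [0.9981, 0.0623, -0.0, 0.0], 'ft_force': [0.5942, 0.2838, -2.6245], 'torque': [0.0016, -0.0385, 0.0295], 'grip_width': 0.4159, 'joint_pos': [0.1984, 0.3892, -0.7863, 1.5338, 0.2798, 1.3351, -0.4915]}
```

View pics/c7.png

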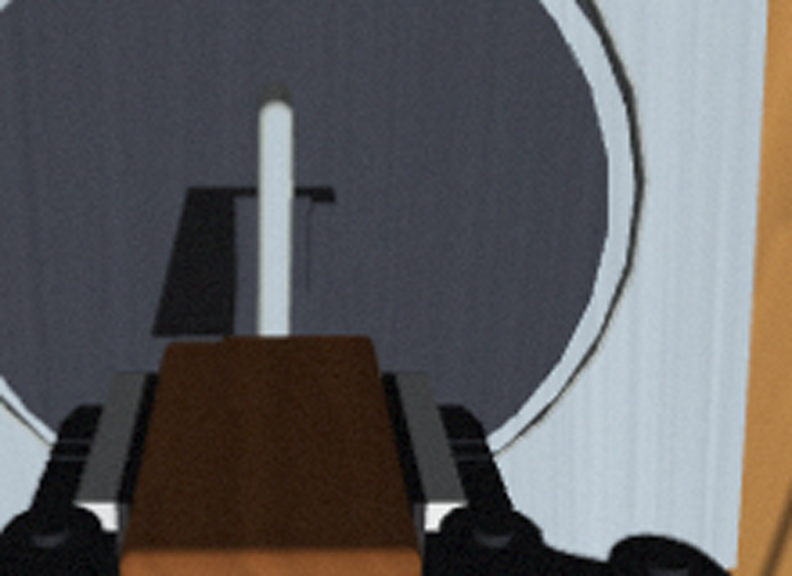

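Call:
send_rows --steps '[[[0,0,-0.0025],0],[[0,0,-0.0045],0],[[0,0,-0.0055],0],[[0,0,-0.0065],0],[[0,0,-0.0075],0],[[0,0,-0.009],0],[[0,0,-0.011],0],[[0,0,-0.013],0]]'

```text
clock: 13.55
position: [0.5633, 0.2007, 0.2223]
ee_rot: [0.998, 0.062, -0.0, 0.0]
ft_force: [-0.1, -0.7, -6.9]
grip_width: 0.411
```

Run:
```python
from h import *
st();snap('side','s8');snap('wrist','w8')
a=load('s8')['p'][60:220,150:310,::-1];b=load('w8')['p'][60:300,130:450,::-1]
a=cv2.resize(a,(400,400),interpolation=cv2.INTER_CUBIC);b=cv2.resize(b,(400,400))
cv2.imwrite('pics/c8.png',np.hstack([a,b]))
```

```text
{'clock': 13.55, 'position': [0.5633, 0.2007, 0.2223], 'ee_rot': [0.9981, 0.0623, -0.0002, 0.0001], 'ft_force': [-0.0624, -0.7064, -6.9115], 'torque': [-0.0081, -0.0655, -0.0476], 'grip_width': 0.411, 'joint_pos': [0.1999, 0.3805, -0.7891, 1.516, 0.2729, 1.3592, -0.4863]}
```

View pics/c8.png

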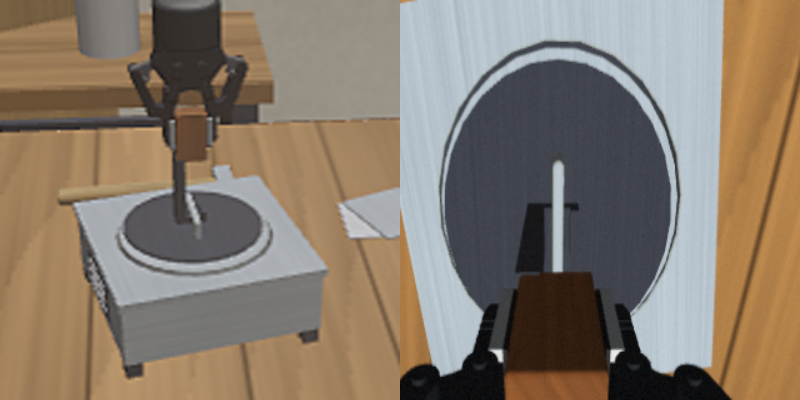

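Call:
send_rows --steps '[[[0,0,-0.003],0],[[0,0,-0.007],0],[[0,0,-0.012],0],[[0,0,-0.018],0],[[0,0,-0.024],0],[[0,0,-0.029],0],[[0,0,-0.033],0],[[0,0,-0.035],0]]'

```text
clock: 14.65
position: [0.5634, 0.2008, 0.2576]
ee_rot: [0.998, 0.062, 0.0, 0.0]
ft_force: [-0.3, -1.0, -7.6]
grip_width: 0.411
```

Run:
```python
from h import *
st();snap('side','s9');snap('wrist','w9')
a=load('s9')['p'][60:220,150:310,::-1];b=load('w9')['p'][60:300,130:450,::-1]
a=cv2.resize(a,(400,400),interpolation=cv2.INTER_CUBIC);b=cv2.resize(b,(400,400))
cv2.imwrite('pics/c9.png',np.hstack([a,b]))
W=cloud('w9');p=load('w9')['p']
m=(np.hypot(W[...,0]-.565,W[...,1]-.2)<.083)&(W[...,2]>.13)&(W[...,2]<.175)&(p.max(-1)<90)
q=W[m];med=np.median(q[:,2]);q=q[abs(q[:,2]-med)<.006]
A=np.c_[q[:,:2]-[.565,.2],np.ones(len(q))];print(len(q),np.linalg.lstsq(A,q[:,2],rcond=None)[0])
plan(.538,-.167,.256,-5)
```

```text
{'clock': 14.65, 'position': [0.5634, 0.2008, 0.2576], 'ee_rot': [0.9981, 0.0623, 0.0001, 0.0], 'ft_force': [-0.3043, -1.0211, -7.5692], 'torque': [-0.0164, -0.0275, 0.0143], 'grip_width': 0.4114, 'joint_pos': [0.2011, 0.3605, -0.795, 1.4636, 0.2575, 1.4246, -0.4744]}
17984 [0.00145711 0.00025798 0.15781036]
shift [-0.071, 0.3618, 0.0015] spin 0.2118 curyaw 7.14 pos [0.5635, 0.2008, 0.2575] t 14.75
```

View pics/c9.png

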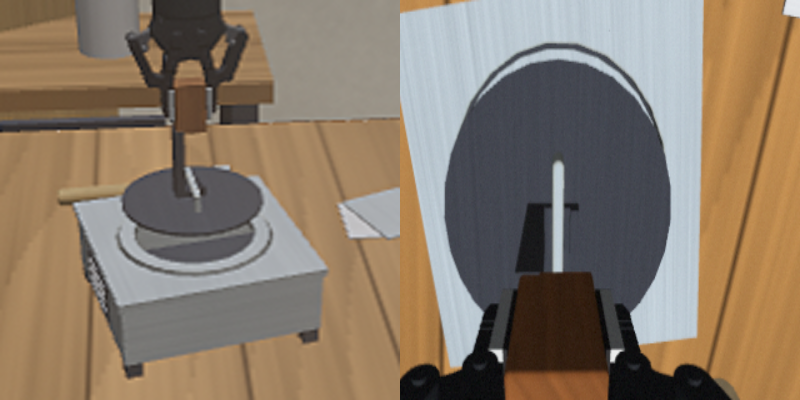

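Call:
send_rows --steps '[[[-0.0006,0.003,0],0],[[-0.0018,0.009,0],0],[[-0.0036,0.018,0],0],[[-0.006,0.03,0],0],[[-0.009,0.045,0],0],[[-0.0124,0.062,0],0],[[-0.016,0.08,0],0],[[-0.0196,0.098,0],0]]'

```text
clock: 15.75
position: [0.556, 0.0995, 0.2574]
ee_rot: [0.998, 0.062, 0.0, 0.0]
ft_force: [0.2, 0.0, -7.5]
grip_width: 0.412
```

Call:
send_rows --steps '[[[-0.004,0.02,0],0],[[-0.008,0.04,0],0],[[-0.012,0.06,0],0],[[-0.016,0.08,0],0],[[-0.02,0.1,0],0],[[-0.024,0.12,0],0],[[-0.028,0.14,0],0],[[-0.032,0.16,0],0]]'

```text
clock: 16.75
position: [0.5439, -0.0632, 0.2575]
ee_rot: [0.998, 0.062, 0.0, 0.0]
ft_force: [0.5, -0.2, -7.2]
grip_width: 0.415
```

Call:
send_rows --steps '[[[-0.0036,0.018,0],0],[[-0.007,0.035,0],0],[[-0.0102,0.051,0],0],[[-0.013,0.065,0],0],[[-0.0154,0.077,0],0],[[-0.0174,0.087,0],0],[[-0.019,0.095,0],0],[[-0.0198,0.099,0],0]]'

```text
clock: 17.75
position: [0.5369, -0.1628, 0.2574]
ee_rot: [0.998, 0.062, -0.0, 0.0]
ft_force: [0.2, 0.4, -6.6]
grip_width: 0.411
```

Run:
```python
from h import *
plan(.5367,-.1672,.2575,7.14);st();snap('side','s10');snap('wrist','w10');snap('top','t10')
a=load('s10')['p'][130:300,150:320,::-1];b=load('w10')['p'][:,:,::-1]
a=cv2.resize(a,(400,400),interpolation=cv2.INTER_CUBIC);b=cv2.resize(b,(400,300))
cv2.imwrite('pics/c10.png',np.hstack([a,np.vstack([b,np.zeros((100,400,3),np.uint8)])]))
```

```text
shift [-0.0007, 0.0044, -0.0001] spin -0.0002 curyaw 7.13 pos [0.5369, -0.1628, 0.2574] t 17.75
{'clock': 17.75, 'position': [0.5369, -0.1628, 0.2574], 'ee_rot': [0.9981, 0.0622, -0.0, 0.0], 'ft_force': [0.184, 0.4403, -6.5961], 'torque': [0.076, 0.0014, 0.0], 'grip_width': 0.4108, 'joint_pos': [0.7405, 0.2326, -0.6166, 1.5686, 0.1362, 1.3839, 0.2357]}
```

View pics/c10.png

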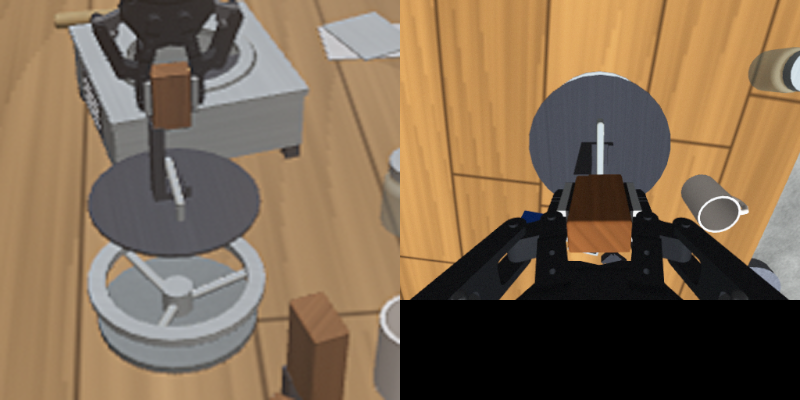

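View pics/t10.png

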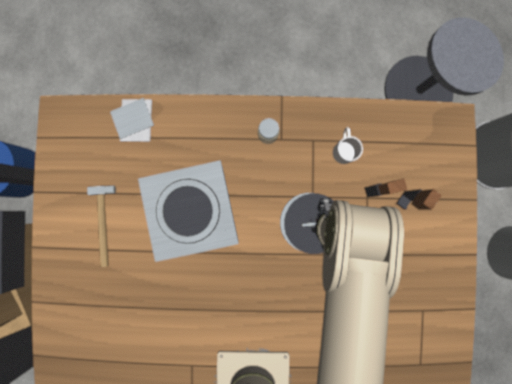

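Call:
send_rows --steps '[[[0,0.001,0.003],0],[[-0.0003,0.003,0.009],0],[[-0.0006,0.004,0.018],0],[[-0.0006,0.0044,0.029],0],[[-0.0006,0.0044,0.04],0],[[-0.0006,0.0044,0.05],0],[[-0.0006,0.0044,0.058],0],[[-0.0006,0.0044,0.062],0]]'

```text
clock: 18.9
position: [0.5368, -0.1667, 0.1948]
ee_rot: [0.998, 0.062, -0.0, -0.0]
ft_force: [0.6, 0.2, -6.2]
grip_width: 0.417
```

Run:
```python
from h import *
st();snap('side','s11');snap('wrist','w11')
a=load('s11')['p'][130:300,150:320,::-1];b=load('w11')['p'][:,:,::-1]
a=cv2.resize(a,(400,400),interpolation=cv2.INTER_CUBIC);b=cv2.resize(b,(400,300))
cv2.imwrite('pics/c11.png',np.hstack([a,np.vstack([b,np.zeros((100,400,3),np.uint8)])]))
def circ(P):
    A=np.c_[2*P,np.ones(len(P))];x=np.linalg.lstsq(A,(P**2).sum(1),rcond=None)[0];return x[:2].round(4),np.sqrt(x[2]+x[:2]@x[:2]).round(4)
for t in ['w11','s11']:
    W=cloud(t);p=load(t)['p']
    m=(np.hypot(W[...,0]-.538,W[...,1]+.167)<.1)&(W[...,2]>.075)&(W[...,2]<.1)&(p.max(-1)<90)
    q=W[m];A=np.c_[q[:,:2]-[.538,-.167],np.ones(len(q))];print(t,len(q),np.linalg.lstsq(A,q[:,2],rcond=None)[0],cv2.minEnclosingCircle((q[:,:2]*1000).astype(np.float32)))
    h=cv2.convexHull((q[:,:2]*1000).astype(np.float32))[:,0]/1000
    if t=='w11': h=h[h[:,1]>-.18]
    print('lid hull',circ(h))
    m=(np.hypot(W[...,0]-.538,W[...,1]+.167)<.1)&(W[...,2]>.045)&(W[...,2]<.066)
    q=W[m];h=cv2.convexHull((q[:,:2]*1000).astype(np.float32))[:,0]/1000
    r=np.hypot(*(h-[.538,-.167]).T);h=h[r>.086];print('ring',len(q),circ(h),np.ptp(np.degrees(np.arctan2(h[:,1]+.167,h[:,0]-.538))),np.median(q[:,2]))
    m=(np.hypot(W[...,0]-.538,W[...,1]+.167)<.1)&(W[...,2]>.104)&(W[...,2]<.116)&(p.min(-1)>100);q=W[m]
    if len(q): print('bar',len(q),cv2.minAreaRect((q[:,:2]*1000).astype(np.float32)))
```

```text
{'clock': 18.9, 'position': [0.5368, -0.1667, 0.1948], 'ee_rot': [0.9981, 0.0623, -0.0002, -0.0001], 'ft_force': [0.5764, 0.2431, -6.1647], 'torque': [0.0119, -0.008, -0.0134], 'grip_width': 0.4173, 'joint_pos': [0.7385, 0.2753, -0.6093, 1.6546, 0.1638, 1.2637, 0.2217]}
w11 10367 [0.00065554 0.00167343 0.09461105] ((538.2538452148438, -166.48233032226562), 84.20514678955078)
lid hull (array([ 0.5384, -0.1666]), np.float64(0.0839))
ring 1175 (array([ 0.5381, -0.1661]), np.float64(0.0916)) 131.73434 0.058607426794507644
bar 66 ((537.5551147460938, -158.8874969482422), (6.979737758636475, 59.439208984375), 7.697348117828369)
s11 210 [0.00150447 0.00699584 0.09375885] ((536.5431518554688, -170.140380859375), 85.89230346679688)
lid hull (array([ 0.5384, -0.1697]), np.float64(0.084))
ring 840 (array([ 0.5388, -0.1699]), np.float64(0.0909)) 349.39746 0.0568596308980453
bar 31 ((539.3746948242188, -170.61251831054688), (8.727560043334961, 73.20330047607422), 7.382415294647217)
```

View pics/c11.png

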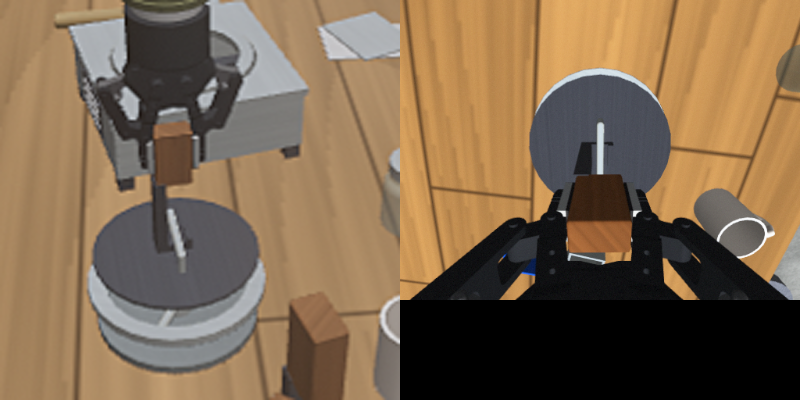

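Call:
send_rows --steps '[[[0,0,0.004],0],[[0,0,0.009],0],[[0,0,0.014],0],[[0,0,0.018],0],[[0,0,0.022],0],[[0,0,0.025],0],[[0,0,0.027],0],[[0,0,0.028],0]]'

```text
clock: 20.0
position: [0.5369, -0.1668, 0.1674]
ee_rot: [0.998, 0.062, 0.0, 0.0]
ft_force: [0.4, -0.1, -6.7]
grip_width: 0.413
```

Call:
send_rows --steps '[[[0,0,0.0005],0],[[0,0,0.001],0],[[0,0,0.0015],0],[[0,0,0.002],0],[[0,0,0.0025],0],[[0,0,0.003],0],[[0,0,0.0035],0],[[0,0,0.004],0]]'

```text
clock: 21.0
position: [0.5369, -0.1668, 0.1634]
ee_rot: [0.998, 0.062, 0.0, 0.0]
ft_force: [0.5, 0.5, -7.3]
grip_width: 0.415
```

Call:
send_rows --steps '[[[0,0,0.0005],0],[[0,0,0.001],0],[[0,0,0.0015],0],[[0,0,0.002],0],[[0,0,0.0025],0],[[0,0,0.003],0],[[0,0,0.0035],0],[[0,0,0.0035],0]]'

```text
clock: 22.0
position: [0.5368, -0.1668, 0.1599]
ee_rot: [0.998, 0.062, -0.0, 0.0]
ft_force: [0.1, 0.0, -1.9]
grip_width: 0.41
```

Run:
```python
from h import *
st();snap('side','s12')
a=load('s12')['p'][130:300,150:320,::-1]
cv2.imwrite('pics/c12.png',cv2.resize(a,(600,600),interpolation=cv2.INTER_CUBIC))
```

```text
{'clock': 22.0, 'position': [0.5368, -0.1668, 0.1599], 'ee_rot': [0.9981, 0.0623, -0.0, 0.0], 'ft_force': [0.0868, 0.0122, -1.8532], 'torque': [0.0731, -0.0023, -0.0112], 'grip_width': 0.41, 'joint_pos': [0.732, 0.3053, -0.6042, 1.6969, 0.1845, 1.1968, 0.2062]}
```

View pics/c12.png

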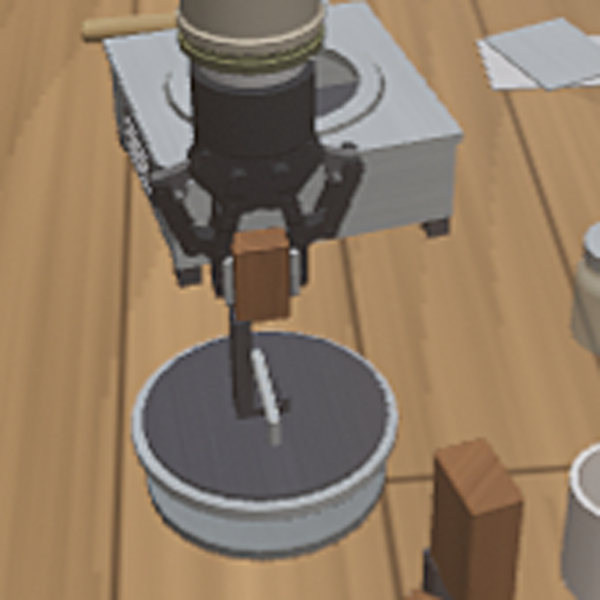

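Call:
send_rows --steps '[[[0,0,0.0005],0],[[0,0,0.001],0],[[0,0,0.0015],0],[[0,0,0.002],0],[[0,0,0.0025],0],[[0,0,0.003],0],[[0,0,0.0033],0],[[0,0,0.0033],0]]'

```text
clock: 23.05
position: [0.5369, -0.1668, 0.1566]
ee_rot: [0.998, 0.062, -0.0, 0.0]
ft_force: [-0.5, 0.7, -2.5]
grip_width: 0.418
```

Call:
send_rows --steps '[[[0,0,0.0003],0],[[0,0,0.0006],0],[[0,0,0.0009],0],[[0,0,0.001],0],[[0,0,0.001],0],[[0,0,0.001],0],[[0,0,0.001],0],[[0,0,0.001],0]]'

```text
clock: 24.05
position: [0.5369, -0.1668, 0.1556]
ee_rot: [0.998, 0.062, 0.0, 0.0]
ft_force: [0.4, -0.7, -1.6]
grip_width: 0.411
```

Call:
send_rows --steps '[[[0,0,0.0003],0],[[0,0,0.0006],0],[[0,0,0.0008],0],[[0,0,0.001],0],[[0,0,0.001],0],[[0,0,0.001],0],[[0,0,0.001],0],[[0,0,0.001],0]]'

```text
clock: 25.05
position: [0.5369, -0.1668, 0.1547]
ee_rot: [0.998, 0.062, 0.0, 0.0]
ft_force: [-1.8, 0.2, 2.1]
grip_width: 0.414
```

Call:
send_rows --steps '[[[0,0,-0.0017],0],[[0,0,-0.0017],0],[[-0.002,0,-0.0017],0],[[-0.006,0,-0.0017],0],[[-0.01,0,-0.0017],0],[[-0.014,0,-0.0017],0],[[-0.018,0,-0.0017],0],[[-0.02,0,-0.0017],0]]'

```text
clock: 26.05
position: [0.5167, -0.1694, 0.1563]
ee_rot: [0.998, 0.062, 0.0, 0.0]
ft_force: [-0.2, 0.6, -1.8]
grip_width: 0.412
```

Run:
```python
from h import *
st();snap('wrist','w13')
b=load('w13')['p'][100:290,150:400,::-1]
cv2.imwrite('pics/c13.png',cv2.resize(b,None,fx=3,fy=3,interpolation=cv2.INTER_CUBIC))
```

```text
{'clock': 26.05, 'position': [0.5167, -0.1694, 0.1563], 'ee_rot': [0.9981, 0.0621, 0.0, 0.0001], 'ft_force': [-0.1847, 0.604, -1.7927], 'torque': [0.036, -0.0703, -0.0], 'grip_width': 0.412, 'joint_pos': [0.7601, 0.2671, -0.6059, 1.7478, 0.1637, 1.1772, 0.2321]}
```

View pics/c13.png

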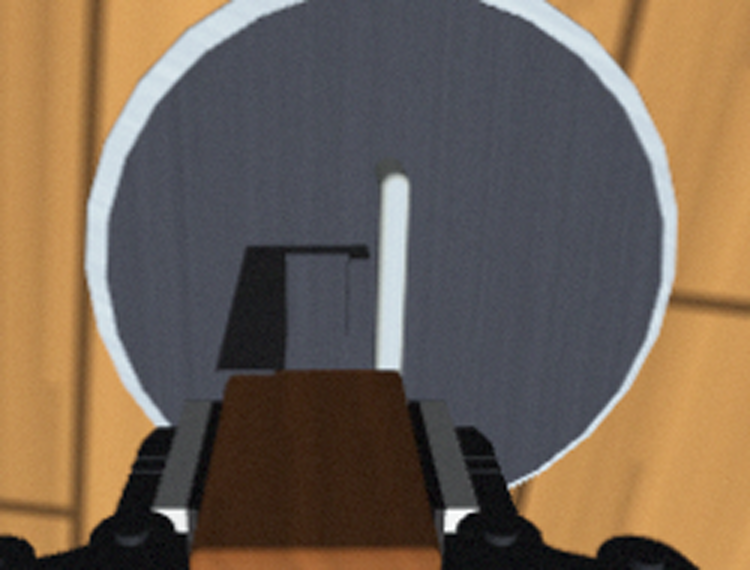

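Call:
send_rows --steps '[[[-0.004,0,0],0],[[-0.01,0,-0.0005],0],[[-0.016,0,-0.001],0],[[-0.022,0,-0.003],0],[[-0.025,0,-0.012],0],[[-0.027,0,-0.03],0],[[-0.027,0,-0.055],0],[[-0.027,0,-0.08],0]]'

```text
clock: 27.1
position: [0.4905, -0.1725, 0.2385]
ee_rot: [0.998, 0.062, 0.001, 0.0]
ft_force: [-0.2, -0.2, -1.6]
grip_width: 0.413
```

Run:
```python
from h import *
st();snap('side','s14');snap('wrist','w14')
a=load('s14')['p'][130:300,150:320,::-1];b=load('w14')['p'][:,:,::-1]
a=cv2.resize(a,(400,400),interpolation=cv2.INTER_CUBIC);b=cv2.resize(b,(400,300))
cv2.imwrite('pics/c14.png',np.hstack([a,np.vstack([b,np.zeros((100,400,3),np.uint8)])]))
for t in ['w14','s14']:
    W=cloud(t);p=load(t)['p'];rr=np.hypot(W[...,0]-.538,W[...,1]+.167)
    m=(rr<.08)&(W[...,2]>.05)&(W[...,2]<.075)&(p.max(-1)<100)
    q=W[m];A=np.c_[q[:,:2]-[.538,-.167],np.ones(len(q))];print(t,len(q),np.linalg.lstsq(A,q[:,2],rcond=None)[0])
    m=(rr<.091)&(rr>.0865)&(W[...,2]>.045)&(W[...,2]<.075);q=W[m]
    A=np.c_[q[:,:2]-[.538,-.167],np.ones(len(q))];print('ring',len(q),np.linalg.lstsq(A,q[:,2],rcond=None)[0],np.median(q[:,2]))
plan(.5395,-.4038,.25,-9.3)
```

```text
{'clock': 27.1, 'position': [0.4905, -0.1725, 0.2385], 'ee_rot': [0.9981, 0.0624, 0.0006, 0.0003], 'ft_force': [-0.2453, -0.1984, -1.5994], 'torque': [-0.0018, -0.0186, 0.0504], 'grip_width': 0.4135, 'joint_pos': [0.8131, 0.1419, -0.6112, 1.7, 0.084, 1.3247, 0.311]}
w14 11757 [0.00170062 0.00148223 0.06296346]
ring 1285 [0.0017619  0.00374211 0.05791494] 0.057987906553702395
s14 2180 [0.00361589 0.00153882 0.06206148]
ring 329 [0.01280832 0.02501524 0.05639247] 0.056036874886116195
shift [0.0185, 0.2351, -0.009] spin 0.2871 curyaw 7.15 pos [0.4919, -0.1728, 0.2402] t 27.2
```

View pics/c14.png

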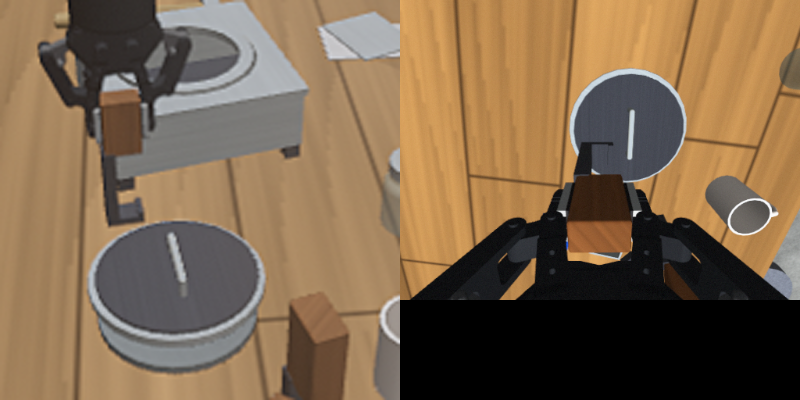

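Call:
send_rows --steps '[[[0.001,0.012,-0.004],0.02],[[0.004,0.04,-0.009],0.06],[[0.007,0.08,-0.009],0.11],[[0.01,0.125,-0.009],0.16],[[0.013,0.17,-0.009],0.21],[[0.016,0.205,-0.009],0.25],[[0.018,0.228,-0.009],0.28],[[0.0187,0.235,-0.009],0.287]]'

```text
clock: 28.2
position: [0.5371, -0.4055, 0.2435]
ee_rot: [0.997, -0.083, -0.001, -0.0]
ft_force: [-0.9, -0.8, -2.7]
grip_width: 0.415
```

Call:
send_rows --steps '[[[0,0,0],0],[[0,0,0],0],[[0,0,0.004],0],[[0,0,0.015],0],[[0,0,0.025],0],[[0,0,0.03],0],[[0,0,0.03],0],[[0,0,0.03],0]]'

```text
clock: 29.2
position: [0.5382, -0.4035, 0.2157]
ee_rot: [0.997, -0.081, 0.0, 0.0]
ft_force: [-0.3, 0.1, -1.8]
grip_width: 0.412
```

Run:
```python
from h import *
st();plan(.5396,-.4039,.0994,-9.3);snap('wrist','w15');snap('side','s15')
a=load('s15')['p'][214:384,150:320,::-1];b=load('w15')['p'][:,:,::-1]
a=cv2.resize(a,(400,400),interpolation=cv2.INTER_CUBIC);b=cv2.resize(b,(400,300))
cv2.imwrite('pics/c15.png',np.hstack([a,np.vstack([b,np.zeros((100,400,3),np.uint8)])]))
for t in ['w15','s15']:
    W=cloud(t);p=load(t)['p'];hsv=cv2.cvtColor(p,cv2.COLOR_RGB2HSV)
    m=(W[...,0]>.49)&(W[...,0]<.59)&(W[...,1]>-.455)&(W[...,1]<-.355)&(W[...,2]>.044)&(W[...,2]<.056)&(hsv[...,1]<60)
    q=W[m];print(t,len(q),cv2.minAreaRect((q[:,:2]*1000).astype(np.float32)))
```

```text
{'clock': 29.2, 'position': [0.5382, -0.4035, 0.2157], 'ee_rot': [0.9967, -0.0811, 0.0003, 0.0001], 'ft_force': [-0.2568, 0.1066, -1.7759], 'torque': [0.0018, -0.0023, -0.0096], 'grip_width': 0.4117, 'joint_pos': [0.8837, 0.4819, -0.4425, 1.3225, 0.2035, 1.3808, 0.285]}
shift [0.0014, 0.0001, 0.1163] spin -0.0001 curyaw -9.3 pos [0.5382, -0.4035, 0.2157] t 29.2
w15 593 ((539.4053955078125, -403.1702880859375), (51.85984420776367, 64.04310607910156), 80.43568420410156)
s15 315 ((540.6596069335938, -403.84759521484375), (57.61870574951172, 64.18656921386719), 80.85175323486328)
```

View pics/c15.png

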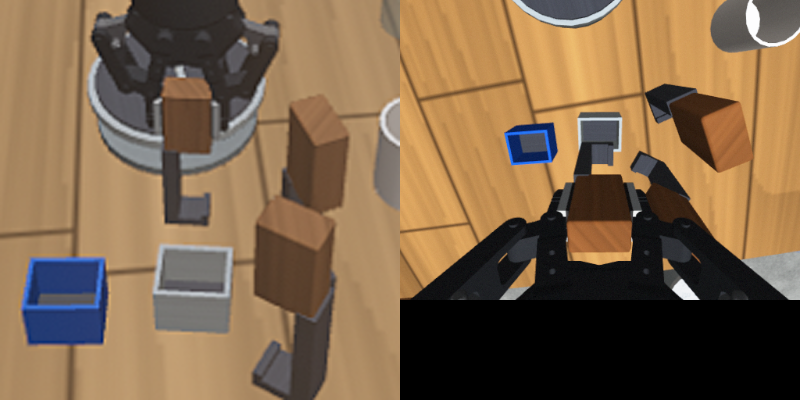

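Call:
send_rows --steps '[[[0.0014,0,0.005],0],[[0.0014,0,0.018],0],[[0.0014,0,0.035],0],[[0.0014,0,0.055],0],[[0.0014,0,0.075],0],[[0.0014,0,0.093],0],[[0.0014,0,0.106],0],[[0.0014,0,0.111],0]]'

```text
clock: 30.3
position: [0.5392, -0.4036, 0.1033]
ee_rot: [0.997, -0.081, -0.0, -0.0]
ft_force: [-0.2, 0.2, -2.3]
grip_width: 0.409
```

Call:
send_rows --steps '[[[0,0,0.001],0],[[0,0,0.002],0],[[0,0,0.003],0],[[0,0,0.004],0],[[0,0,0.0045],0],[[0,0,0.005],0],[[0,0,0.005],0],[[0,0,0.005],0]]'

```text
clock: 31.3
position: [0.5394, -0.4038, 0.0995]
ee_rot: [0.997, -0.081, 0.0, 0.0]
ft_force: [-0.3, -0.3, -0.3]
grip_width: 0.412
```

Call:
send_rows --steps '[[[0,0,0.0003],0],[[0,0,0.0005],0],[[0,0,0.0005],0],[[0,0,0.0005],0],[[0,0,0.0005],0],[[0,0,0.0005],0],[[0,0,0.0005],0],[[0,0,0.0005],0]]'

```text
clock: 32.3
position: [0.5394, -0.4038, 0.0995]
ee_rot: [0.997, -0.081, 0.0, 0.0]
ft_force: [-2.5, 1.2, 5.3]
grip_width: 0.412
```

Call:
send_rows --steps '[[[0,0,0],0],[[0,0,0],0],[[0,0,0],0],[[0,0,0],0],[[0,0,0],0],[[0,0,0],0],[[0,0,0],0],[[0,0,0],0]]' --hand 0.7

```text
clock: 33.3
position: [0.5394, -0.4037, 0.0989]
ee_rot: [0.997, -0.081, 0.0, 0.0]
ft_force: [0.3, 0.3, 0.2]
grip_width: 0.7
```

Call:
send_rows --steps '[[[0,0,-0.005],0],[[0,0,-0.015],0],[[0,0,-0.035],0],[[0,0,-0.06],0],[[0,0,-0.09],0],[[0,0,-0.12],0],[[0,0,-0.14],0],[[0,0,-0.15],0]]'

```text
clock: 34.3
position: [0.5397, -0.4038, 0.2506]
ee_rot: [0.997, -0.081, 0.001, 0.0]
ft_force: [-0.4, -0.1, -0.1]
grip_width: 0.701
```

Run:
```python
from h import *
st();snap('side','s16');snap('wrist','w16')
a=load('s16')['p'][184:384,150:350,::-1];b=load('w16')['p'][:,:,::-1]
a=cv2.resize(a,(400,400),interpolation=cv2.INTER_CUBIC);b=cv2.resize(b,(400,300))
cv2.imwrite('pics/c16.png',np.hstack([a,np.vstack([b,np.zeros((100,400,3),np.uint8)])]))
W=cloud('w16')
m=(W[...,0]>.49)&(W[...,0]<.59)&(W[...,1]>-.455)&(W[...,1]<-.355)&(W[...,2]>.135)&(W[...,2]<.155);q=W[m]
print(cv2.minAreaRect((q[:,:2]*1000).astype(np.float32)),np.median(q[:,2]),np.ptp(q[:,2]))
```

```text
{'clock': 34.3, 'position': [0.5397, -0.4038, 0.2506], 'ee_rot': [0.9967, -0.0811, 0.0008, 0.0005], 'ft_force': [-0.3834, -0.0963, -0.138], 'torque': [-0.0007, -0.0137, -0.0176], 'grip_width': 0.7014, 'joint_pos': [0.8787, 0.4689, -0.4443, 1.2672, 0.1974, 1.446, 0.2901]}
((539.470458984375, -403.5103454589844), (21.66159439086914, 35.690338134765625), 80.73388671875) 0.1467638514380043 0.014307754107218962
```

View pics/c16.png

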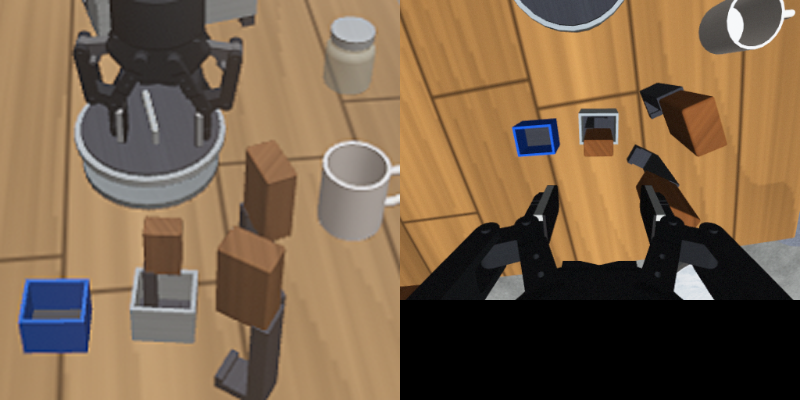

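The lifter is back upright in the grey holder: its grip top is at (539, -404, 147) mm, the same as at the start. The lid is seated flat on the stand and the gripper is clear of everything. I'll let the arm settle and then hand in.

Call:
send_rows --steps '[[[0,0,-0.005],0],[[0,0,-0.01],0],[[0,0,-0.01],0],[[0,0,-0.01],0],[[0,0,-0.01],0],[[0,0,-0.01],0],[[0,0,-0.01],0],[[0,0,-0.01],0]]'

```text
clock: 35.4
position: [0.5394, -0.4037, 0.2588]
ee_rot: [0.997, -0.081, 0.0, 0.0]
ft_force: [0.4, 0.6, 0.5]
grip_width: 0.7
```

Run:
```python
from h import *
st();print(manip.hand_in())
```

```text
{'clock': 35.4, 'position': [0.5394, -0.4037, 0.2588], 'ee_rot': [0.9967, -0.0811, 0.0, 0.0], 'ft_force': [0.3648, 0.592, 0.4822], 'torque': [0.0782, 0.0227, 0.0173], 'grip_width': 0.7004, 'joint_pos': [0.8773, 0.4667, -0.4444, 1.253, 0.1958, 1.4637, 0.2917]}
the job is handed in; nothing more can be done
None
```

The lid is seated in the cooling stand and the lifter is back upright in its grey holder, released. I handed the job in at 35.4 s.

**What I did:** I took the 140 mm lifter from the grey holder and felt for the lid's top. I slid the hook through the loop without touching the bar and carried the lid level to the stand. There I lowered it until its weight came off the hook, then slid the hook out. The gripper never touched the lid, and the highest force reading at the end of any move was about 8 N.

**Last checks:**
- **Lid:** Just after I took the hook out, the lid's top was 5 mm above the stand's ring, as it should be when fully seated. The lid was tilted by about 0.1 to 0.2°, and in my last look before lowering it was centred within about 0.5 mm.
- **Lifter:** The grip's top is within 0.5 mm of where it started, at the same height.
- **Bystanders:** The jar, the mug, the spare lifters and the blue holder look undisturbed in the last pictures. The hammer was not in those final crops, but I never worked near it.

**Disagreements:** The side camera read positions 2 to 5 mm lower in y than the wrist camera in several measurements. I used the wrist camera and touch where they differed. The side camera's tilt reading of the stand's ring (1 to 1.5°) did not match the wrist camera's (about 0.2°); it came from few pixels, so I disregarded it.

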